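Set up a heat-sink plate for drilling

TASK

Set up the heat-sink plate for drilling: slide it up to the angle plate and tip it upright on its far edge, without lifting that edge off the bench, so that it stands flat against the angle plate with its lip at the top. Then squeeze the spring clamp open and clip it over either upright side edge, so that its jaws pinch the heat-sink plate and the angle plate together, and let go. Leave everything else where it lies.

Things in the scene. Friction and masses are not known exactly. Their poses are not given: they have to be found in the camera images.
- angle_plate: Dark steel angle plate bolted to the bench. Origin on the bench, at the foot of its front face, half-way along; x square into the face (away from the robot), y along it, z up. Upright: x 0 to 8 mm, y -70 to 70, 100 high. Behind it a foot 8 mm high reaching x 100, as wide as the upright, and two gussets within 20 mm of y 0.
- heatsink: Loose aluminium L-plate, 0.26 kg: flat sheet 120 x 150 x 4 mm, near 150 mm edge folded up into a lip 36 mm high, 4 thick. Lies lip up, 20-60 mm short of the angle plate. Origin: centre of the sheet's underside; x from lip (outer face x -60) to plain far edge (x 60), y along the lip (-75 to 75), z up. Stood up, x points down, the lip points over the upright, and it leans there by itself.
- heatsink_foot (a point): Middle of the heat-sink plate's plain far edge, half-way through the 4 mm: the edge it pivots on when pushed by its lip against the angle plate, and finally stands on. 2 mm up when it lies flat. The plate falls back unless tipped to within about 4 degrees of upright; past that it leans on the angle plate.
- heatsink_mid (a point): Centre of the heat-sink plate's flat sheet, half-way through the 4 mm.
- clamp_pin (a point): Mid-length of the hinge pin of the steel spring clamp: 147 mm long, 30 wide (along the pin), 0.10 kg, lying on its side, pin upright, this point 15 mm up. From the pin two padded jaws run 68 mm forward, two sleeved handles 78 mm back, each half staying on its own side: squeezing the handles opens the jaws. Shut, the handles measure 50 mm outside at the grip points, 63 at the ends.
- pad_a (a point): Centre of the pad face (16 mm long, 28 wide) on the clamp's left jaw (left looking along the jaws, as it first lies), 60 mm ahead of the pin. The clamp points from its pin to midway between pad_a and pad_b.
- pad_b (a point): Centre of the pad face on the clamp's right jaw, 60 mm ahead of the pin.
- grip_a (a point): Outside of the clamp's left handle where it is best squeezed, 50 mm behind the pin, 15 mm up.
- grip_b (a point): Outside of the clamp's right handle, likewise.
- clamp_hinge (a joint): Opening of the clamp (rad): 0 shut (pad centres 2 mm apart), 0.17 pads parallel, 12 mm apart; 0.57 fully open at its stop (pads 36 mm apart, handles parallel, 20 mm over their outsides). Sprung shut: 12 N on each handle at the grip points begins to open it, 17 N holds it fully open; released, the pads press with about 11 N.
- pliers: Bystander: a pair of 180 mm pliers with teal grips, lying flat (20 mm high). Origin at its underside.
- nut_driver: Bystander: a black nut driver, 200 mm long, 30 mm thick, lying on the bench. Origin at its underside.
- bearing: Bystander: a ball bearing, 52 mm across, 15 mm high, lying flat. Origin at its underside.
- parts_jar: Bystander: a clear jar of screws, 90 mm across, 112 mm high, with a screwdriver sticking out to about 200 mm. Origin at its underside.
- stator: Bystander: the big motor stator with copper coils, 256 mm across, 48 mm high, heavy. Origin at its underside.
- multimeter: Bystander: an orange and black multimeter, 150 x 74 x 42 mm, lying flat. Origin at its underside.
- terminal_cover: Bystander: a small white plastic cover without a lip, 75 x 95 x 14 mm, lying flat. Origin at its underside.
Not all that is in view belongs to the job. Leave any red look-alike of the part that bears clamp_pin alone. What is shaped like the heatsink but red is not meant.

How it is judged:
By the outcome, as a careful person would: the job done as asked, in the order asked, and still so for the second after the job is handed in, with the robot touching nothing.
It also fails if it takes over 58 s, if anything falls off the work surface, if the arm or the gripper's body presses on something with over 40 N, if the wrist force passes 120 N, or if a joint passes its speed limit or range.

ROBOT

A 7-joint arm with a two-finger parallel gripper is mounted at the origin on the work surface. World frame = base frame: x ahead of the robot, y to its left, z up, the work surface at z = 0. Lengths are in m, angles in degrees, forces in N, time in s.
With the tool pointing down it reaches from about 0.425 to 0.875 m from the base axis. Payload 4.7 kg.
Tool frame: the origin (TCP) lies between the finger pads; the fingertips stand 19 mm ahead of it and the grasp point (between the pads) is the TCP; x points along the fingers, z is the direction in which the jaws open and shut, and the axes are right-handed (so a half turn about x gives the same grasp; the last joint's range is limited). The gripper opens to 87 mm and grips with 3 to 60 N. Pads are 19 mm wide; open, the fingers measure 117 mm over their backs; the gripper's body (75 mm by 190 mm) begins 51 mm behind the grasp point.
Start: joints at [-73.849, 18.392, -4.016, 83.108, 1.295, 78.541, -3.26], TCP at [0.172, 0.627, 0.242] pointing down, gripper open.
Joint ranges: [-163.93, 163.93], [-17.29, 119.83], [-79.2, 71.16], [3.27, 140.29], [-89.18, 269.18], [5.43, 117.66], [-154.24, 154.24]. Speed limits (degrees/s): [147.25, 147.25, 180, 180, 180, 180, 180].

INTERFACE

Orientations are given as [roll, pitch, yaw] about the fixed x, y, z axes, in that order (R = Rz(yaw) Ry(pitch) Rx(roll)).
In Python, from cell import monitor, read_camera, camera_model, env, regions_of gives the robot as it stands. The module is installed in compiled form; this text tells all that it offers.
- The arm moves only by the tool step_arm, never from a script. Its argument "deltas" is a list of rows, each a list of 5 numbers: the gripper's target within -1 to 1 (fully open at 1, half-way at 0, shut at -1), then the shift along the tool's x, y, z in m, then the turn about the tool's x in degrees. A call has 1 to 12 rows; each row is the pose to reach, as a shift and turn from the pose commanded when the call began, along the tool's axes at that moment; what a row does not reach only later rows make up. A row lasts 1/8 s, in which the tool goes at most 62.5 mm and 10.7 degrees, less where a joint would pass 70% of its speed; a pose out of reach is approached as far as the arm can. A call with a gripper value outside its range is refused whole. The fingers move at their own pace and stop on an object; "newtons" is the grip in N (left out, the last holds). Time passes only in rows, so rows that repeat a pose let the fingers close. It gives the time, the measured TCP pose, the force and the opening at its end, in the units of the state.
- monitor.get_obs(): the state, without advancing time (a new reading comes with each control period).
- read_camera(name): name is "scene" or "top" or "wrist"; returns (picture, depth): 400x640x3 uint8, red, green, blue; 400x640 float32, m along the optical axis (not along the pixel's ray), 0 where there is no reading.
- camera_model(name): a dict with "fx", "fy", "cx", "cy" (pixels), "xyz" and "attitude" of the camera in the world. Camera axes: x right, y down, z forward; pixel columns grow to the right and rows downward; lengths in m; the calibration is good to about 2 mm. The wrist camera is an equidistant fisheye: a pixel r from the principal point sees the ray r / f radians off the axis. A picture is of the moment at which its call begins: read the wrist's pose just before it. camera_model takes no time and is no camera call; for the wrist camera it gives the pose at the moment of the call.
- env.sign_off(): hands the job in, once; it reports no verdict.
Trained networks look in the newest picture that a camera, given by its name, has taken for a name from the list of things; names that differ only in an ending like _2 or _b are one class to them, and where a whole thing is asked for, a point or a joint stands for the part that bears it (a point fixed in the world has none). Each returns a list of dicts, best first, with "p" (0 to 1); they miss things now and then, are a little off and sometimes report something else, mostly with a low value. They report only what shows in the picture. A call takes as long as a camera call. They do not tell look-alikes from the thing itself.
- regions_of(camera, thing): "pixels" (400x640 bool, what is visible of it) and "pixel" ([column, row] in pixels, amid what is visible of it).
The state is a dict: "time_s": time; "qpos": joint angles; "joint_velocities": joint speeds; "effort": joint torques, N m; "tool_pos": TCP position; "tool_rot": TCP orientation; "force": force on the tool from outside, world axes, zero at the start; "wrist_torque": the same for the moment, N m; "grip_width": finger opening in m.
Only numpy, scipy, OpenCV 4.12 (cv2) and the standard library are available. Lean on these libraries where they do the work, as an engineer would, in place of code of your own. Each camera call takes 0.05 s, during which the arm holds its last target. There are 200 camera calls.

## Working session

There is one attempt and no reset: what is moved stays moved. The work goes in short steps, Python scripts to look and compute and a tool call to move; the robot and the scene stay as the last step left them, time stands still between calls to the robot, and variables do not carry over. Pictures are saved under pics/ and viewed, about 8 in all and at most 12, crops included, and the job is handed in when it is done.

Besides the shell and the picture viewer there is one more tool, called after "Emit:" in YAML: its name, and indented under it one key for each argument. step_arm: Moves the arm, as the interface text tells. Its arguments: {"type":"object","properties":{"deltas":{"type":"array"},"newtons":{"type":"number"}},"required":["deltas"]}

```bash
mkdir -p pics; ls; cat > h.py <<'E'
import numpy as np, cv2
from scipy.spatial.transform import Rotation as R
from cell import monitor, read_camera, camera_model, env, regions_of
def pts(cam, depth, mask=None, m=None):
    m=m or camera_model(cam)
    v,u=np.nonzero((depth>0)&(mask if mask is not None else True))
    d=depth[v,u]
    x=(u-m["cx"])/m["fx"]; y=(v-m["cy"])/m["fy"]
    if cam=="wrist":
        r=np.hypot(x,y); s=np.tan(r)/np.maximum(r,1e-9); x,y=x*s,y*s
    P=np.c_[x*d,y*d,d]
    return P@rot(m).T+np.array(m["xyz"]),u,v
def rot(m): return R.from_euler("xyz",m["attitude"],degrees=True).as_matrix()
def proj(cam,P,m=None):
    m=m or camera_model(cam); p=(np.atleast_2d(P)-m["xyz"])@rot(m)
    a,b=p[:,0]/p[:,2],p[:,1]/p[:,2]
    if cam=="wrist":
        r=np.hypot(a,b); s=np.arctan(r)/np.maximum(r,1e-9); a,b=a*s,b*s
    return np.c_[a*m["fx"]+m["cx"],b*m["fy"]+m["cy"]]
def save(n,im,crop=None,scale=1):
    if crop: c0,r0,c1,r1=crop; im=im[r0:r1,c0:c1]
    cv2.imwrite("pics/"+n,cv2.resize(im[...,::-1],None,fx=scale,fy=scale,interpolation=cv2.INTER_CUBIC))
E
python3 - <<'E'
from h import *
o=monitor.get_obs(); print(o)
for c in ["scene","top"]:
    im,d=read_camera(c); save(c+"0.png",im); np.savez("/tmp/"+c,im=im,d=d)
    print(c,camera_model(c))
    for t in ["heatsink","clamp_pin","angle_plate","pad_a","grip_a"]:
        for r in regions_of(c,t)[:4]:
            P,u,v=pts(c,d,r["pixels"])
            print(t,round(r["p"],2),r["pixel"],r["pixels"].sum(),np.median(P,0).round(3) if len(P) else "")
E
```

```text
pics
{'time_s': 0.0, 'qpos': array([-73.85086027,  18.43769089,  -4.01674643,  83.17251799,
         1.29529403,  78.54159185,  -3.2610365 ]), 'joint_velocities': array([ 0.05302032,  0.01799179,  0.03558692,  0.00392619, -0.08129145,
       -0.0180683 ,  0.06732457]), 'effort': array([ 5.33572202e-04, -4.91270041e+01, -4.03928831e-01, -3.12535214e+01,
       -6.40128320e-02,  4.33974189e-02,  1.66256959e-04]), 'tool_pos': array([0.17187188, 0.62634227, 0.24049806]), 'tool_rot': array([-176.98630568,   89.89331452, -102.32557354]), 'force': array([-0.44767964, -0.059256  ,  0.08179898]), 'wrist_torque': array([ 0.05348988,  0.01629737, -0.02846986]), 'grip_width': 0.08708765679120756}
scene {'fx': 416.56506255195643, 'fy': 416.56506255195643, 'cx': 311.94085664769494, 'cy': 196.07860894885494, 'xyz': array([ 1.05677757, -0.51598057,  0.99810891]), 'attitude': array([-142.09806812,   -0.54099669,   47.73515827])}
heatsink 0.73 [277.5, 169.1] 1374 [0.348 0.005 0.005]
heatsink 0.65 [336.0, 196.2] 1622 [0.547 0.058 0.005]
clamp_pin 0.96 [262.7, 227.0] 708 [ 0.483 -0.177  0.02 ]
clamp_pin
[... 658 characters left out ...]
43191487, -0.010308  ,  1.48550673]), 'attitude': array([-176.17715313,   -0.26843001,  -90.7813554 ])}
heatsink 0.97 [297.6, 191.1] 1519 [0.565 0.068 0.004]
heatsink 0.88 [315.1, 251.7] 1492 [0.347 0.012 0.003]
clamp_pin 0.71 [409.0, 232.8] 258 [ 0.412 -0.322  0.025]
clamp_pin 0.47 [375.2, 214.6] 141 [ 0.465 -0.202  0.027]
angle_plate 0.59 [301.9, 150.3] 1128 [0.7   0.046 0.01 ]
pad_a 0.71 [412.6, 230.8] 199 [ 0.429 -0.325  0.026]
pad_a 0.67 [371.6, 215.5] 125 [ 0.472 -0.185  0.028]
pad_a 0.53 [306.0, 153.6] 1095 [0.699 0.045 0.01 ]
grip_a 0.67 [415.7, 226.8] 236 [ 0.436 -0.327  0.025]
grip_a 0.58 [375.8, 215.1] 136 [ 0.469 -0.195  0.027]
grip_a 0.56 [370.7, 217.2] 89 [ 0.469 -0.176  0.027]
```

```bash
python3 - <<'E'
from h import *
a=np.load("/tmp/top.npz")["im"]; save("top0c.png",a,(230,100,480,290),3.1)
E
```

```text
(no output)
```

View pics/scene0.png

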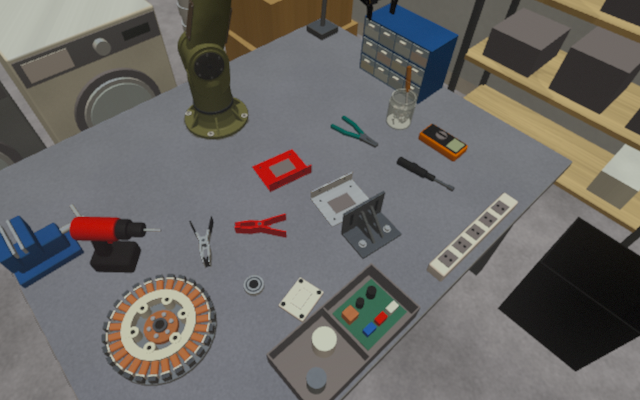

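View pics/top0c.png

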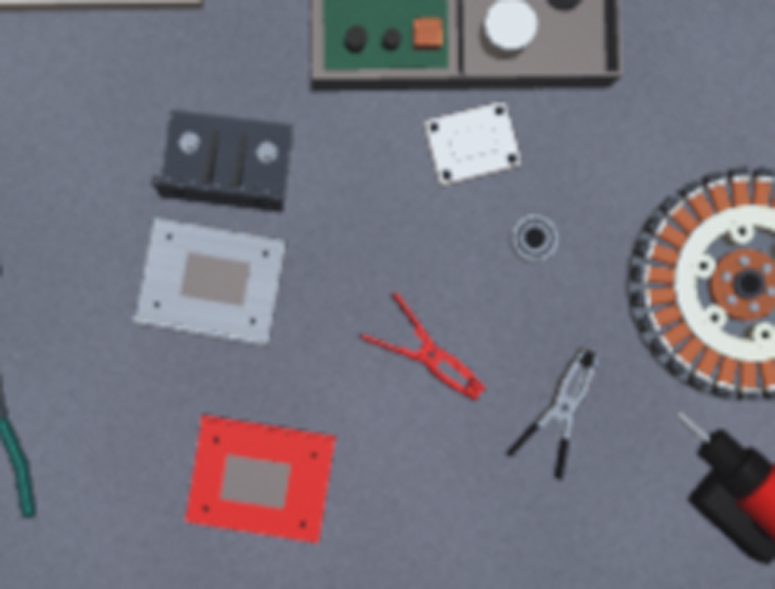

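Candidates: the silver and black clamp is at scene (204,243) / top (412,231), and the red clamp at scene (262,226) is a look-alike. The silver heatsink is at scene (340,198) / top (298,191), and the red plate at scene (282,170) is a look-alike. The angle plate is at scene (367,228), with the lip on the robot side. I choose the silver ones. Next I measure.

```bash
python3 - <<'E'
from h import *
o=monitor.get_obs(); Rt=R.from_euler("xyz",o["tool_rot"],degrees=True).as_matrix(); print("tool axes cols\n",Rt.round(3))
for c in ["top","scene"]:
    D=np.load(f"/tmp/{c}.npz"); im,d=D["im"],D["d"]; read_camera(c)
    H=[r for r in regions_of(c,"heatsink") if np.ptp(im[r["pixels"]].astype(float).mean(0))<40][0]["pixels"]
    A=regions_of(c,"angle_plate")[0]["pixels"]
    P,_,_=pts(c,d,H)
    s=P[P[:,2]<.015]; print(c,"heat rect",cv2.minAreaRect((s[:,:2]*1000).astype(np.float32)),"z",np.median(s[:,2]))
    l=P[P[:,2]>.02]; print("lip",len(l),l.mean(0).round(3), l[:,2].max(), np.polyfit(l[:,1],l[:,0],1) if len(l)>5 else "")
    print(" rect all",cv2.boxPoints(cv2.minAreaRect((P[:,:2]*1000).astype(np.float32))).round(0).tolist())
    P,_,_=pts(c,d,A)
    t=P[(P[:,2]>.085)&(P[:,2]<.11)]; print("angle top",len(t),cv2.boxPoints(cv2.minAreaRect((t[:,:2]*1000).astype(np.float32))).round(0).tolist(),np.median(t[:,2]))
    print(" foot",cv2.boxPoints(cv2.minAreaRect((P[:,:2]*1000).astype(np.float32))).round(0).tolist())
    C=[r for r in regions_of(c,"clamp_pin") if np.ptp(im[r["pixels"]].astype(float).mean(0))<40]
    if C:
        P,_,_=pts(c,d,C[0]["pixels"]); P=P[P[:,2]>.012]; print("clamp",cv2.boxPoints(cv2.minAreaRect((P[:,:2]*1000).astype(np.float32))).round(0).tolist())
print(camera_model("wrist"))
E
```

```text
tool axes cols
 [[ 0.    -0.964  0.265]
 [ 0.     0.265  0.964]
 [-1.    -0.     0.   ]]
top heat rect ((565.337890625, 67.45506286621094), (153.37774658203125, 121.11735534667969), 80.17682647705078) z 0.0035907245635888874
lip 51 [0.51  0.083 0.034] 0.04101217615995867 [0.18576807 0.4945531 ]
 rect all [[493.0, 2.0], [612.0, -18.0], [638.0, 133.0], [519.0, 153.0]]
angle top 130 [[643.0, -16.0], [652.0, -17.0], [670.0, 121.0], [661.0, 122.0]] 0.09885463114810156
 foot [[642.0, -16.0], [742.0, -30.0], [763.0, 119.0], [663.0, 132.0]]
clamp [[344.0, -315.0], [469.0, -375.0], [494.0, -321.0], [370.0, -262.0]]
scene heat rect ((416.08355712890625, -326.42626953125), (44.72403335571289, 143.20578002929688), 54.132869720458984) z 0.006400553018470756
lip 264 [ 0.429 -0.327  0.029] 0.034656782958361054 [-1.16315979  0.04794572]
 rect all [[349.0, -321.0], [477.0, -373.0], [499.0, -318.0], [371.0, -266.0]]
angle top 227 [[641.0, -18.0], [659.0, -21.0], [677.0, 117.0], [659.0, 119.0]] 0.09781120458605086
 foot [[641.0, -21.0], [742.0, -34.0], [760.0, 107.0], [659.0, 120.0]]
{'fx': 309.70691628693146, 'fy': 309.70691628693146, 'cx': 322.3751287726432, 'cy': 197.96755452446672, 'xyz': array([0.08959503, 0.64741689, 0.38470133]), 'attitude': array([ 1.62211042e+02, -3.86272597e-03,  7.47171089e+01])}
```

Emit:
step_arm:
  deltas:
    - [1,0.01,-0.04,-0.04,-2]
    - [1,0.06,-0.428,-0.445,-7.9]
    - [1,0.06,-0.428,-0.445,-7.9]
    - [1,0.06,-0.428,-0.445,-7.9]
    - [1,0.06,-0.428,-0.445,-7.9]
    - [1,0.06,-0.428,-0.445,-7.9]
    - [1,0.06,-0.428,-0.445,-7.9]
    - [1,0.06,-0.428,-0.445,-7.9]
    - [1,0.06,-0.428,-0.445,-7.9]
    - [1,0.06,-0.428,-0.445,-7.9]
    - [1,0.06,-0.428,-0.445,-7.9]
    - [1,0.06,-0.428,-0.445,-7.9]

```text
time_s: 2.5
tool_pos: [0.4669, 0.0849, 0.1816]
tool_rot: [22.5, 90.0, 105.0]
force: [-0.4, -0.1, -0.7]
grip_width: 0.0869
```

```bash
python3 - <<'E'
from h import *
m=camera_model("wrist"); o=monitor.get_obs(); print(o["time_s"],o["tool_pos"],o["tool_rot"],m)
im,d=read_camera("wrist"); save("w1.png",im); np.savez("/tmp/w1",im=im,d=d)
Rt=R.from_euler("xyz",o["tool_rot"],degrees=True).as_matrix(); print(Rt.round(3))
for t in ["heatsink","angle_plate"]:
    for r in regions_of("wrist",t)[:3]:
        P,_,_=pts("wrist",d,r["pixels"],m); c=im[r["pixels"]].mean(0)
        print(t,r["p"],r["pixel"],c.round())
        for lo,hi in ([(.0,.012),(.02,.045)] if t=="heatsink" else [(.085,.11),(-.01,.2)]):
            q=P[(P[:,2]>lo)&(P[:,2]<hi)]
            if len(q)>20: print(lo,len(q),cv2.boxPoints(cv2.minAreaRect((q[:,:2]*1000).astype(np.float32))).round(0).tolist(),np.median(q[:,2]))
E
```

```text
2.5 [0.46686367 0.08491968 0.1816059 ] [ 22.48235025  89.95835485 105.017359  ] {'fx': 309.70691628693146, 'fy': 309.70691628693146, 'cx': 322.3751287726432, 'cy': 197.96755452446672, 'xyz': array([0.38215582, 0.09397103, 0.32474341]), 'attitude': array([ 1.62228909e+02, -4.38296480e-02,  8.25951432e+01])}
[[-0.    -0.992  0.13 ]
 [ 0.001  0.13   0.992]
 [-1.     0.     0.001]]
heatsink 0.79 [318.8, 246.3] [191. 192. 200.]
0.0 6766 [[489.0, 1.0], [578.0, -15.0], [606.0, 132.0], [517.0, 149.0]] 0.003939714429600977
0.02 1283 [[489.0, 2.0], [495.0, 1.0], [522.0, 147.0], [517.0, 148.0]] 0.03225990020902597
heatsink 0.68 [240.6, 81.9] [235. 101. 101.]
0.0 14512 [[269.0, -53.0], [386.0, -74.0], [413.0, 75.0], [296.0, 96.0]] 0.00405363675281481
0.02 804 [[385.0, -71.0], [390.0, -72.0], [415.0, 74.0], [410.0, 75.0]] 0.03547700374219592
angle_plate 0.96 [297.8, 328.2] [56. 57. 60.]
-0.01 1869 [[638.0, 119.0], [639.0, -27.0], [663.0, -27.0], [661.0, 119.0]] 0.01954081443976058
```

View pics/w1.png

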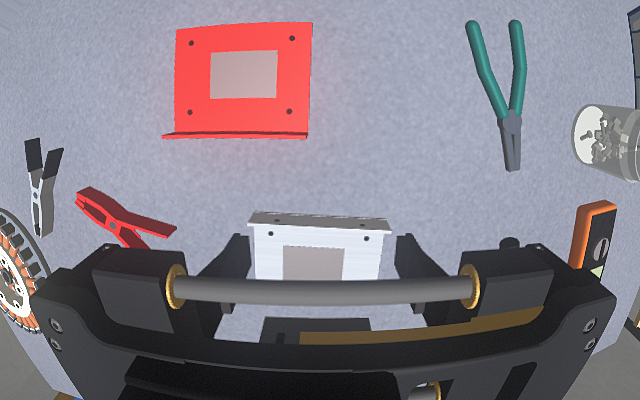

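The chosen plate is silver, at wrist-image (319,246). Its lip, near row 222, is on the robot side and the fingers are ahead of it. The red plate at (243,75) is left alone. Next I descend behind the lip and push.

Emit:
step_arm:
  deltas:
    - [1,0.06,0,-0.002,0]
    - [1,0.12,0,-0.005,0]
    - [1,0.142,0,-0.005,0]
    - [1,0.142,-0.008,-0.005,0]
    - [1,0.142,-0.016,-0.005,0]
    - [1,0.142,-0.022,-0.005,0]
    - [1,0.142,-0.027,-0.005,0]
    - [1,0.142,-0.032,-0.005,0]
    - [1,0.142,-0.037,-0.005,0]
    - [1,0.142,-0.042,-0.005,0]
    - [1,0.142,-0.047,-0.005,0]
    - [1,0.142,-0.05,-0.005,0]

```text
time_s: 4.15
tool_pos: [0.5164, 0.0731, 0.0396]
tool_rot: [-77.6, 90.0, 5.0]
force: [-3.3, 0.8, 2.6]
grip_width: 0.087
```

Emit:
step_arm:
  deltas:
    - [1,0,-0.003,0,0]
    - [1,0,-0.006,0,0]
    - [1,0,-0.008,0,0]
    - [1,0,-0.008,0,0]

```text
time_s: 4.65
tool_pos: [0.5213, 0.0724, 0.0392]
tool_rot: [92.2, 89.6, 174.7]
force: [-10.5, 0.6, 6.9]
grip_width: 0.0871
```

```bash
python3 - <<'E'
from h import *
m=camera_model("wrist"); o=monitor.get_obs(); print(o["time_s"],o["tool_pos"],o["force"])
im,d=read_camera("wrist"); np.savez("/tmp/w2",im=im,d=d)
r=regions_of("wrist","heatsink"); r=[q for q in r if np.ptp(im[q["pixels"]].astype(float).mean(0))<40]
if r:
    P,_,_=pts("wrist",d,r[0]["pixels"],m)
    q=P[(P[:,2]>.02)&(P[:,2]<.045)]; print("lip",len(q),cv2.boxPoints(cv2.minAreaRect((q[:,:2]*1000).astype(np.float32))).round(0).tolist())
im2,d2=read_camera("scene"); save("s2.png",im2,(280,150,440,270),4)
E
```

```text
4.65 [0.52127638 0.07240676 0.03915349] [-10.46713534   0.61874683   6.92684924]
lip 2076 [[519.0, 26.0], [528.0, 25.0], [542.0, 144.0], [532.0, 145.0]]
```

View pics/s2.png

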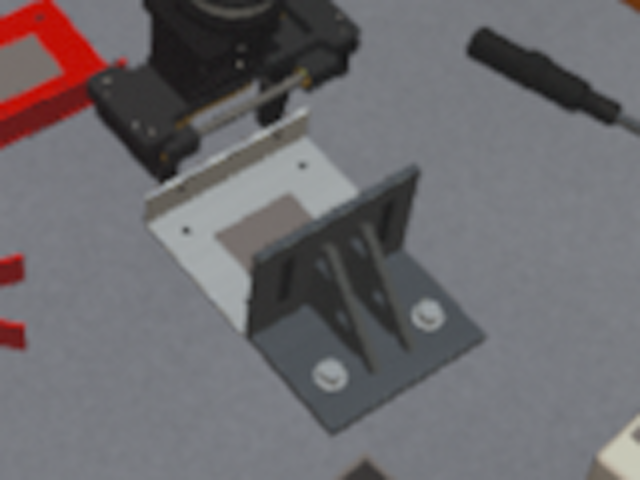

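Emit:
step_arm:
  deltas:
    - [1,-0.0067,-0.0011,0,0]
    - [1,-0.0135,-0.0027,0,0]
    - [1,-0.02,-0.0045,0,0]
    - [1,-0.0264,-0.0068,0,0]
    - [1,-0.0328,-0.0096,0,0]
    - [1,-0.0388,-0.0125,0,0]

```text
time_s: 5.55
tool_pos: [0.5344, 0.0711, 0.0777]
tool_rot: [87.0, 89.7, 169.5]
force: [-5.7, 2.2, 1.1]
grip_width: 0.0868
```

```bash
python3 - <<'E'
from h import *
o=monitor.get_obs(); print(o["time_s"],o["tool_pos"],o["force"])
im2,d2=read_camera("scene"); save("s3.png",im2,(280,150,440,270),4)
E
```

```text
5.55 [0.53437275 0.07108158 0.07769727] [-5.72201285  2.21107325  1.06027315]
```

View pics/s3.png

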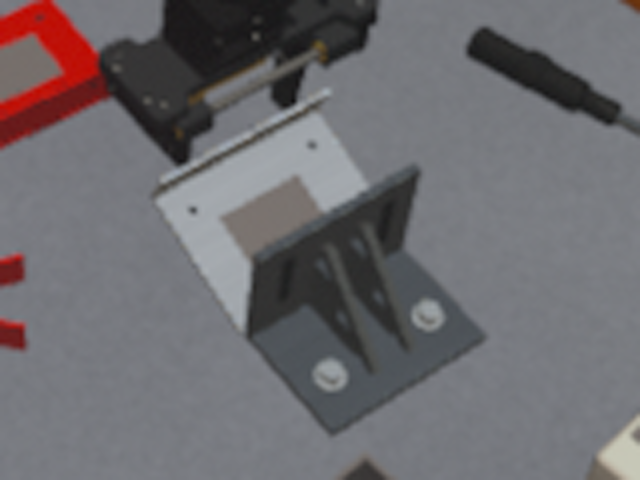

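The lip is up about 20° with the foot still at the wall. I compute the rest of the arc.

```bash
python3 - <<'E'
from numpy import *
def p(t,d,s=20):
    t=radians(t); return array([-4*sin(t)-120*cos(t)+s*sin(t)+d*cos(t), 120*sin(t)+s*cos(t)-d*sin(t)])
for a,ts in ((20,range(24,61,4)),(60,range(63,94,3))):
    for t in ts: print(t,(p(t,4)-p(a,3 if a==20 else 4)).round(1))
E
```

```text
24 [5.  6.6]
28 [ 9.6 13.3]
32 [14.6 19.6]
36 [20.  25.6]
40 [25.9 31.1]
44 [32.1 36.2]
48 [38.7 40.8]
52 [45.7 44.9]
56 [52.9 48.5]
60 [60.3 51.6]
63 [5.7 2. ]
66 [11.6  3.6]
69 [17.5  5. ]
72 [23.5  6. ]
75 [29.6  6.8]
78 [35.7  7.2]
81 [41.8  7.2]
84 [47.9  7. ]
87 [54.1  6.4]
90 [60.1  5.5]
93 [66.2  4.3]
```

Emit:
step_arm:
  deltas:
    - [1,-0.0066,-0.005,0,0]
    - [1,-0.0133,-0.0096,0,0]
    - [1,-0.0196,-0.0146,0,0]
    - [1,-0.0256,-0.02,0,0]
    - [1,-0.0311,-0.0259,0,0]
    - [1,-0.0362,-0.0321,0,0]
    - [1,-0.0408,-0.0387,0,0]
    - [1,-0.0449,-0.0457,0,0]

```text
time_s: 6.6
tool_pos: [0.5808, 0.0648, 0.125]
tool_rot: [69.0, 89.8, 151.6]
force: [-8.7, 0.7, 14.2]
grip_width: 0.0871
```

```bash
python3 - <<'E'
from h import *
o=monitor.get_obs(); print(o["time_s"],o["tool_pos"],o["force"])
im2,d2=read_camera("scene"); save("s4.png",im2,(280,150,440,270),4)
E
```

```text
6.6 [0.58079918 0.06480319 0.12495738] [-8.67139745  0.72209384 14.2123735 ]
```

View pics/s4.png

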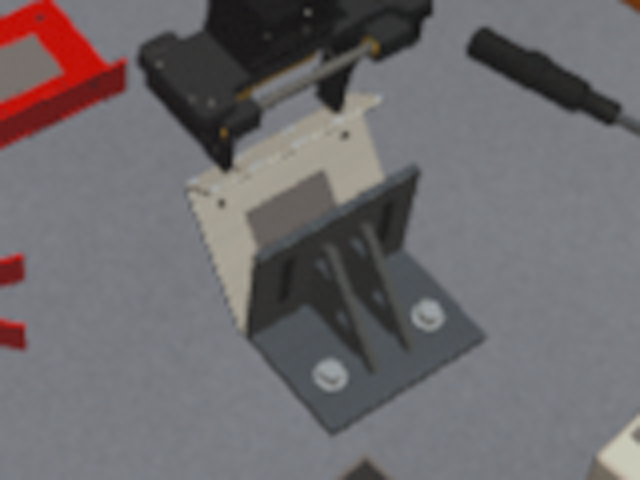

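Emit:
step_arm:
  deltas:
    - [1,-0.0036,-0.0072,0,0]
    - [1,-0.0067,-0.0146,0,0]
    - [1,-0.009,-0.0203,0,0]
    - [1,-0.011,-0.0262,0,0]
    - [1,-0.0124,-0.0321,0,0]
    - [1,-0.0135,-0.0381,0,0]
    - [1,-0.0143,-0.0442,0,0]

```text
time_s: 7.52
tool_pos: [0.6281, 0.0584, 0.1401]
tool_rot: [-79.2, 89.7, 3.3]
force: [-0.5, -0.1, 7.4]
grip_width: 0.0873
```

```bash
python3 - <<'E'
from h import *
o=monitor.get_obs(); print(o["time_s"],o["tool_pos"],o["force"])
im2,d2=read_camera("scene"); save("s5.png",im2,(280,150,440,270),4)
E
```

```text
7.525 [0.62809637 0.05839334 0.14009807] [-0.50202347 -0.07098346  7.42691964]
```

View pics/s5.png

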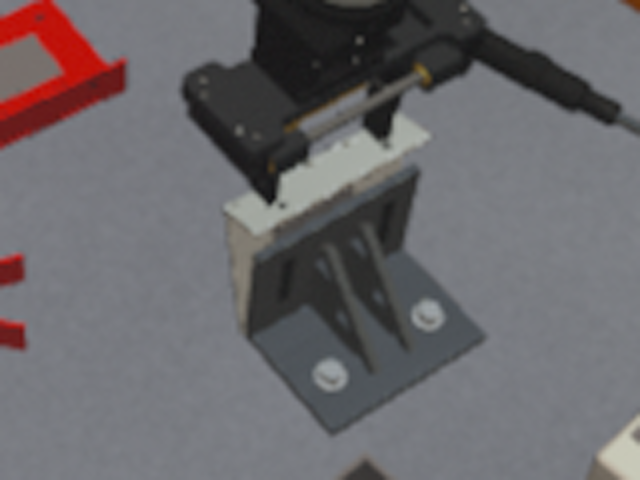

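Emit:
step_arm:
  deltas:
    - [1,-0.0004,-0.006,0,0]
    - [1,-0.0004,-0.0122,0,0]
    - [1,-0.0002,-0.0183,0,0]
    - [1,0.0004,-0.0245,0,0]
    - [1,0.0013,-0.0305,0,0]
    - [1,0.002,-0.034,0,0]

```text
time_s: 8.32
tool_pos: [0.6575, 0.0543, 0.1393]
tool_rot: [78.1, 89.7, 160.6]
force: [-21.5, 1.7, 28.3]
grip_width: 0.0873
```

Emit:
step_arm:
  deltas:
    - [1,-0.02,0,0,0]
    - [1,-0.06,0,0,0]
    - [1,-0.11,0.02,0,0]
    - [1,-0.12,0.05,0,0]
    - [1,-0.12,0.1,0,0]

```text
time_s: 8.95
tool_pos: [0.5617, 0.0667, 0.2576]
tool_rot: [-83.7, 89.6, -1.3]
force: [-0.1, 0.4, 0.7]
grip_width: 0.087
```

```bash
python3 - <<'E'
from h import *
o=monitor.get_obs(); print(o["time_s"],o["tool_pos"],o["tool_rot"],o["force"])
im2,d2=read_camera("scene"); save("s6.png",im2,(170,140,490,290),2.5); np.savez("/tmp/s6",im=im2,d=d2)
for c in ["scene","top"]:
    im,d=(im2,d2) if c=="scene" else read_camera(c)
    for r in regions_of(c,"heatsink")[:3]:
        P,_,_=pts(c,d,r["pixels"]); col=im[r["pixels"]].mean(0)
        if np.ptp(col)<40:
            t=P[(P[:,2]>.108)&(P[:,2]<.135)]; print(c,"lip top",r["p"],len(t),np.median(P,0).round(3),np.median(t[:,2]) if len(t) else "")
            if len(t)>9: print(cv2.boxPoints(cv2.minAreaRect((t[:,:2]*1000).astype(np.float32))).round(0).tolist())
    for r in regions_of(c,"angle_plate")[:1]:
        P,_,_=pts(c,d,r["pixels"]); t=P[(P[:,2]>.085)&(P[:,2]<.108)]
        if len(t)>9: print("angle",len(t),cv2.boxPoints(cv2.minAreaRect((t[:,:2]*1000).astype(np.float32))).round(0).tolist())
    for t in ["clamp_pin","pad_a","grip_a"]:
      for r in regions_of(c,t)[:5]:
        P,_,_=pts(c,d,r["pixels"]); col=im[r["pixels"]].mean(0)
        print(c,t,round(r["p"],2),r["pixel"],col.round(),np.median(P,0).round(3))
E
```

```text
8.95 [0.56174691 0.06670861 0.25761887] [-83.72708328  89.62632135  -1.25724797] [-0.12960331  0.36377703  0.65992148]
scene lip top 0.58 630 [0.665 0.048 0.12 ] 0.11987302939915018
[[634.0, -19.0], [673.0, -25.0], [695.0, 123.0], [656.0, 129.0]]
angle 17 [[645.0, -19.0], [651.0, -21.0], [669.0, 34.0], [664.0, 36.0]]
scene clamp_pin 0.89 [206.4, 244.8] [111. 114. 115.] [ 0.428 -0.331  0.028]
scene clamp_pin 0.75 [260.9, 225.6] [128.  34.  34.] [ 0.481 -0.179  0.021]
scene clamp_pin 0.69 [401.6, 106.7] [118. 115. 104.] [0.449 0.449 0.08 ]
scene pad_a 0.77 [267.3, 221.9] [133.  37.  36.] [ 0.48  -0.156  0.019]
scene pad_a 0.71 [206.1, 249.3] [106. 109. 110.] [ 0.428 -0.331  0.026]
scene pad_a 0.58 [260.6, 226.6] [130.  39.  39.] [ 0.481 -0.177  0.02 ]
scene grip_a 0.83 [266.9, 222.8] [129.  33.  33.] [ 0.483 -0.152  0.019]
scene grip_a 0.74 [204.6, 243.0] [106. 108. 109.] [ 0.424 -0.329  0.028]
scene grip_a 0.58 [263.1, 227.4] [128.  33.  33.] [ 0.483 -0.175  0.021]
top lip top 0.67 216 [0.656 0.01  0.118] 0.11970537081249044
[[638.0, -16.0], [675.0, -22.0], [685.0, 40.0], [648.0, 46.0]]
top clamp_pin 0.74 [369.9, 212.9] [177.  74.  78.] [ 0.475 -0.181  0.027]
top clamp_pin 0.61 [411.1, 230.3] [108. 113. 124.] [ 0.426 -0.325  0.026]
top pad_a 0.71 [229.3, 235.6] [55. 87. 90.] [0.395 0.31  0.015]
top pad_a 0.63 [376.4, 226.5] [176.  54.  54.] [ 0.439 -0.216  0.026]
top pad_a 0.56 [412.9, 226.4] [113. 119. 130.] [ 0.439 -0.329  0.026]
top pad_a 0.54 [370.6, 212.2] [173.  73.  78.] [ 0.479 -0.177  0.027]
top grip_a 0.68 [412.8, 228.9] [108. 113. 124.] [ 0.429 -0.327  0.025]
top grip_a 0.61 [415.5, 225.6] [ 93.  97. 107.] [ 0.431 -0.337  0.026]
top grip_a 0.61 [368.5, 213.6] [176.  73.  77.] [ 0.479 -0.178  0.028]
```

View pics/s6.png

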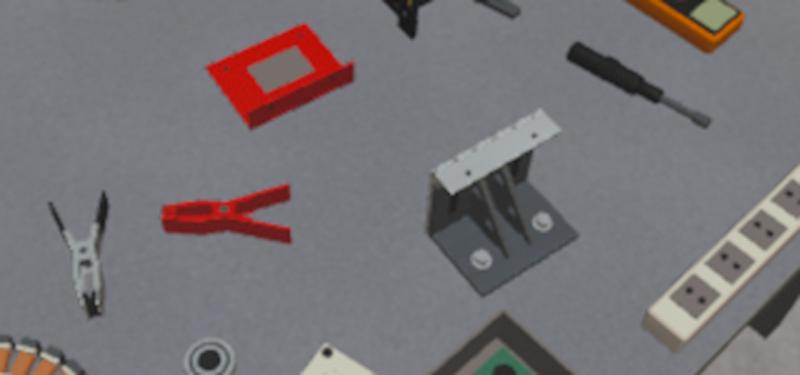

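The plate stands against the angle plate with its lip top at 0.120 m and the lip over the upright. Next comes the silver clamp at scene-crop (85,260). The red one at (220,210) is not wanted.

Emit:
step_arm:
  deltas:
    - [1,0,0.02,-0.03,10]
    - [1,0,0.04,-0.08,20]
    - [1,0,0.06,-0.14,30]
    - [1,0,0.08,-0.2,40]
    - [1,0.02,0.1,-0.26,50]
    - [1,0.03,0.12,-0.32,60]
    - [1,0.04,0.13,-0.36,70]
    - [1,0.05,0.13,-0.389,80]
    - [1,0.058,0.13,-0.389,90]
    - [1,0.058,0.13,-0.389,100]
    - [1,0.058,0.13,-0.389,110]
    - [1,0.058,0.13,-0.389,120]

```text
time_s: 11.05
tool_pos: [0.3808, -0.302, 0.1976]
tool_rot: [-57.6, 90.0, -95.4]
force: [0.2, 0.9, 0.8]
grip_width: 0.0868
```

Emit:
step_arm:
  deltas:
    - [1,0,0,0,10]
    - [1,0,0,0,20]
    - [1,0,0,0,30]
    - [1,0,0,0,40]
    - [1,0,0,0,50]
    - [1,0,0,0,60]
    - [1,0,0,0,70]
    - [1,0,0,0,76.5]
    - [1,0,0,0,76.5]

```text
time_s: 12.18
tool_pos: [0.3807, -0.3019, 0.1976]
tool_rot: [34.4, 90.0, -79.5]
force: [0.6, -0.3, -0.1]
grip_width: 0.0869
```

```bash
python3 - <<'E'
from h import *
m=camera_model("wrist"); o=monitor.get_obs(); print(o["time_s"],o["tool_pos"],o["qpos"].round(0))
Rt=R.from_euler("xyz",o["tool_rot"],degrees=True).as_matrix(); print(Rt.round(3))
im,d=read_camera("wrist"); np.savez("/tmp/w7",im=im,d=d); np.save("/tmp/w7m",m,allow_pickle=True)
out=im.copy()
for t in ["clamp_pin","pad_a","pad_b","grip_a","grip_b"]:
    for r in regions_of("wrist",t)[:4]:
        col=im[r["pixels"]].mean(0)
        if col[0]-col[2]>40: continue
        P,_,_=pts("wrist",d,r["pixels"],m); Q=P[(P[:,2]>.01)&(P[:,2]<.04)]
        print(t,round(r["p"],2),r["pixel"],r["pixels"].sum(),np.median(Q,0).round(4),np.percentile(Q[:,2],90).round(3))
        if len(Q)>50: print("  ",cv2.boxPoints(cv2.minAreaRect((Q[:,:2]*1000).astype(np.float32))).round(0).tolist())
save("w7.png",im,(120,0,520,300),2)
E
```

```text
12.175 [ 0.38074561 -0.30190668  0.19761758] [-12.  -2.  47. 111.   1.  71. -79.]
[[ 0.     0.914 -0.405]
 [-0.    -0.405 -0.914]
 [-1.     0.     0.   ]]
clamp_pin 0.89 [325.3, 134.8] 1967 [ 0.4217 -0.3279  0.0298] 0.031
   [[339.0, -319.0], [463.0, -386.0], [492.0, -333.0], [368.0, -266.0]]
clamp_pin 0.24 [233.6, 9.1] 786 [ 0.5932 -0.2937  0.0152] 0.016
   [[571.0, -310.0], [591.0, -321.0], [617.0, -276.0], [597.0, -265.0]]
pad_a 0.94 [329.2, 136.0] 1960 [ 0.4232 -0.3286  0.0298] 0.031
   [[345.0, -321.0], [474.0, -373.0], [496.0, -318.0], [367.0, -266.0]]
pad_a 0.92 [339.5, 128.7] 931 [ 0.4264 -0.3407  0.0298] 0.031
   [[338.0, -320.0], [476.0, -365.0], [480.0, -352.0], [342.0, -307.0]]
pad_b 0.94 [329.2, 136.0] 1960 [ 0.4232 -0.3286  0.0298] 0.031
   [[345.0, -321.0], [474.0, -373.0], [496.0, -318.0], [367.0, -266.0]]
pad_b 0.92 [339.5, 128.7] 931 [ 0.4264 -0.3407  0.0298] 0.031
   [[338.0, -320.0], [476.0, -365.0], [480.0, -352.0], [342.0, -307.0]]
grip_a 0.74 [328.9, 136.1] 1970 [ 0.4226 -0.3282  0.0298] 0.031
   [[339.0, -319.0], [467.0, -382.0], [493.0, -329.0], [366.0, -266.0]]
grip_a 0.6 [338.0, 110.3] 566 [ 0.4406 -0.3486  0.0297] 0.031
   [[371.0, -327.0], [474.0, -365.0], [478.0, -356.0], [374.0, -317.0]]
grip_b 0.74 [328.9, 136.1] 1970 [ 0.4226 -0.3282  0.0298] 0.031
   [[339.0, -319.0], [467.0, -382.0], [493.0, -329.0], [366.0, -266.0]]
grip_b 0.6 [338.0, 110.3] 566 [ 0.4406 -0.3486  0.0297] 0.031
   [[371.0, -327.0], [474.0, -365.0], [478.0, -356.0], [374.0, -317.0]]
```

View pics/w7.png

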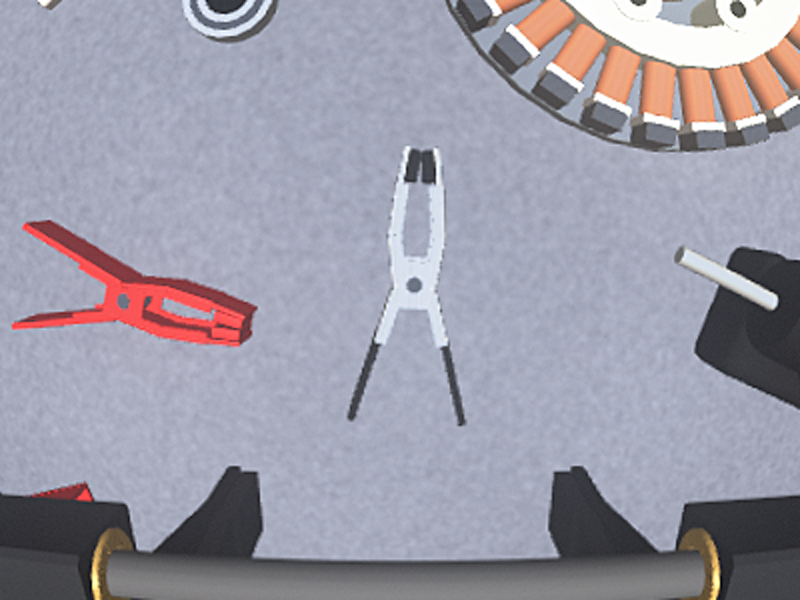

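This shows the silver clamp, with its pin at crop (413,285), pads at (413/430,165), and handle ends at (352,418) and (461,424). The fingers are on either side of its line.

```bash
python3 - <<'E'
from h import *
D=np.load("/tmp/w7.npz"); m=np.load("/tmp/w7m.npy",allow_pickle=True).item(); im,d=D["im"],D["d"]
P,u,v=pts("wrist",d,None,m)
def at(c):
    p=np.array(c)/2+[120,0]; k=(abs(u-p[0])<2.5)&(abs(v-p[1])<2.5)&(P[:,2]>.02); return np.median(P[k],0)
g={n:at(c) for n,c in dict(pin=(413,285),pa=(412,165),pb=(430,165),ha=(352,415),hb=(461,421),ga=(371,360),gb=(449,360)).items()}
for n,p in g.items(): print(n,p.round(4))
o=monitor.get_obs(); T=o["tool_pos"]; Rt=R.from_euler("xyz",o["tool_rot"],degrees=True).as_matrix()
pad=(g["pa"]+g["pb"])/2; hm=(g["ha"]+g["hb"])/2
for a,b in ((pad,g["pin"]),(g["pin"],hm),(pad,hm)): e=a-b; print(np.degrees(np.arctan2(e[1],e[0])),np.hypot(*e[:2]))
yw=np.degrees(np.arctan2(*(pad-hm)[[1,0]])); e=np.array([np.cos(np.radians(yw)),np.sin(np.radians(yw)),0])
G=g["pin"]-.05*e; G[2]=.02; print("grip",G,"tool delta",Rt.T@(G-T),"tool y yaw",np.degrees(np.arctan2(Rt[1,1],Rt[0,1])),"clamp yaw",yw)
E
```

```text
pin [ 0.4178 -0.3252  0.0302]
pa [ 0.4734 -0.3491  0.0285]
pb [ 0.4698 -0.3574  0.0289]
ha [ 0.3679 -0.2669  0.0301]
hb [ 0.341  -0.3193  0.0294]
ga [ 0.3911 -0.2892  0.0296]
gb [ 0.375  -0.3262  0.0301]
-27.53280376411255 0.06069887898720032
-26.853890491810926 0.07105440030977303
-27.166666264085286 0.13175098123223572
grip [ 0.37333336 -0.3023934   0.02      ] tool delta [ 0.17754438 -0.00644285  0.00367924] tool y yaw -23.901094405653478 clamp yaw -27.166666264085286
```

Emit:
step_arm:
  deltas:
    - [1,0.05,-0.003,0.002,1.5]
    - [1,0.1,-0.006,0.004,3.3]
    - [1,0.15,-0.006,0.004,3.3]
    - [1,0.1745,-0.006,0.004,3.3]
    - [1,0.1745,-0.006,0.004,3.3]
    - [-0.2,0.1745,-0.006,0.004,3.3]
    - [-0.7,0.1745,-0.006,0.004,3.3]
    - [-1,0.1745,-0.006,0.004,3.3]
    - [-1,0.1745,-0.006,0.004,3.3]
    - [-1,0.1745,-0.006,0.004,3.3]
    - [-1,0.1745,-0.006,0.004,3.3]
  newtons: 35

```text
time_s: 13.85
tool_pos: [0.3738, -0.3027, 0.0233]
tool_rot: [173.8, 90.0, 56.6]
force: [0.0, 1.2, 4.9]
grip_width: 0.0349
```

Emit:
step_arm:
  deltas:
    - [-1,0,0,0,0]
    - [-1,0,0,0,0]
    - [-1,0,0,0,0]
    - [-1,-0.01,0,0,0]
    - [-1,-0.04,0,0,0]
    - [-1,-0.08,0,0,0]
    - [-1,-0.1,0,0,0]
    - [-1,-0.1,0,0,0]

```text
time_s: 14.85
tool_pos: [0.3745, -0.3036, 0.1245]
tool_rot: [102.0, 89.8, -15.3]
force: [-0.4, -0.3, -1.6]
grip_width: 0.0197
```

```bash
python3 - <<'E'
from h import *
m=camera_model("wrist"); o=monitor.get_obs(); print(o["time_s"],o["tool_pos"],o["grip_width"],o["force"])
im,d=read_camera("wrist"); np.savez("/tmp/w8",im=im,d=d); np.save("/tmp/w8m",m,allow_pickle=True)
save("w8.png",im,(160,0,480,300),2)
E
```

```text
14.85 [ 0.37448922 -0.30362831  0.12446366] 0.019744884428431007 [-0.36362416 -0.30401173 -1.59814054]
```

View pics/w8.png

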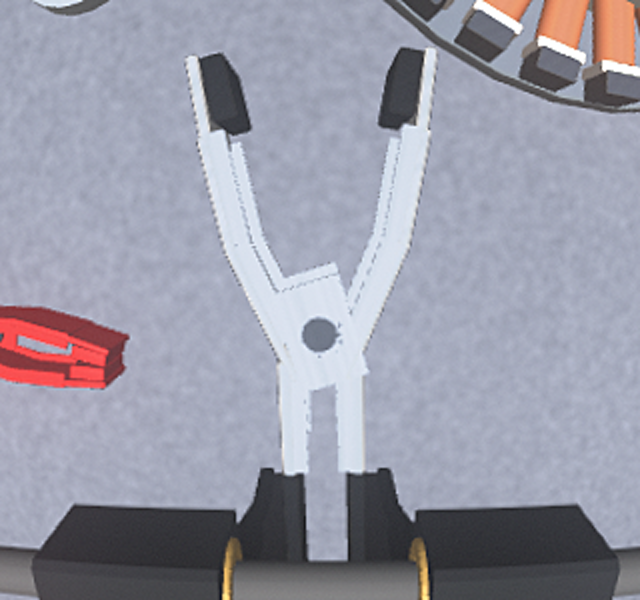

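```bash
python3 - <<'E'
from h import *
D=np.load("/tmp/w8.npz"); m=np.load("/tmp/w8m.npy",allow_pickle=True).item(); d=D["d"]
o=monitor.get_obs(); T=o["tool_pos"]; Rt=R.from_euler("xyz",o["tool_rot"],degrees=True).as_matrix()
P,u,v=pts("wrist",d,None,m)
for n,c in dict(pin=(319,335),pa=(228,95),pb=(402,90),tipA=(197,60),tipB=(430,55),wa=(246,128),wb=(384,125)).items():
    p=np.array(c)/2+[160,0]; k=(abs(u-p[0])<2)&(abs(v-p[1])<2)&(P[:,2]>.08); print(n,((np.median(P[k],0)-T)@Rt*1000).round(1))
# final pose: angle plate frame
A=np.array([.651,.052]); y=np.radians(-7.5); ex=np.array([np.cos(y),np.sin(y)]); ey=np.array([-np.sin(y),np.cos(y)])
print(Rt.round(3), o["qpos"].round())
for yy in (-.21,-.17,-.168): 
    W=np.r_[A+.002*ex+yy*ey,.062]; print(yy,W.round(4),(Rt.T@(W-T)).round(4))
print("turn to y axis yaw 82.5:",82.5-np.degrees(np.arctan2(Rt[1,1],Rt[0,1])))
# recheck of standing parts with scene picture /tmp/s6
S=np.load("/tmp/s6.npz"); read_camera("scene")
P,u,v=pts("scene",S["d"])
q=(P-np.r_[A,0]); a=q[:,:2]@ex; b=q[:,:2]@ey
for lo,hi in ((.03,.06),(.06,.09)):
    k=(P[:,2]>lo)&(P[:,2]<hi)&(abs(a)<.02)&(abs(b)<.09); print(lo,k.sum(),np.percentile(a[k],[2,25,50,75,98]).round(4),np.percentile(b[k],[2,50,98]).round(4))
k=(abs(P[:,2]-.119)<.006)&(abs(a)<.06)&(abs(b)<.1); print("lip",np.percentile(a[k],[2,98]).round(4),np.percentile(b[k],[2,98]).round(4))
E
```

```text
pin [-8.3 56.5  1. ]
pa [ -6.8 110.7 -19. ]
pb [ -6.9 111.6  19. ]
tipA [ -7.6 119.2 -25.8]
tipB [ -8.2 120.   25.2]
wa [ 15.4 105.7 -17.7]
wb [ 16.1 106.9  17.3]
[[ 0.001  0.889 -0.458]
 [-0.    -0.458 -0.889]
 [-1.     0.001 -0.001]] [-12.   3.  50. 116.  -3.  62. -78.]
-0.21 [ 0.6256 -0.1565  0.062 ] [ 0.0615  0.1568 -0.2455]
-0.17 [ 0.6308 -0.1168  0.062 ] [ 0.0615  0.1433 -0.2832]
-0.168 [ 0.6311 -0.1148  0.062 ] [ 0.0615  0.1426 -0.2851]
turn to y axis yaw 82.5: 109.74554352092802
0.03 201 [-0.001   0.0073  0.0082  0.0094  0.0189] [-0.0722 -0.0212  0.0645]
0.06 121 [-0.0016  0.007   0.008   0.0092  0.0189] [-0.0728 -0.041   0.0598]
lip [-0.0034  0.0323] [-0.071  0.073]
```

Emit:
step_arm:
  deltas:
    - [-1,0,0.01,-0.01,-8]
    - [-1,0,0.02,-0.02,-18]
    - [-1,0,0.04,-0.04,-28]
    - [-1,0,0.06,-0.06,-38]
    - [-1,0,0.08,-0.09,-48]
    - [-1,0,0.1,-0.12,-58]
    - [-1,0,0.12,-0.14,-68]
    - [-1,0,0.14,-0.16,-78]
    - [-1,0,0.16,-0.18,-88]
    - [-1,0,0.173,-0.199,-98]
    - [-1,0,0.173,-0.199,-108]
    - [-1,0,0.173,-0.199,-109.7]

```text
time_s: 16.45
tool_pos: [0.6175, -0.2051, 0.1207]
tool_rot: [-179.1, 89.8, 173.3]
force: [0.1, -0.2, -1.6]
grip_width: 0.0194
```

Emit:
step_arm:
  deltas:
    - [-1,0.02,0,0,0]
    - [-1,0.04,0,0,0]
    - [-1,0.058,0,0,0]
    - [-1,0.058,0.01,0,0]
    - [-1,0.058,0.02,0,0]
    - [-1,0.058,0.02,0,0]
    - [-1,0.058,0.02,0,0]

```text
time_s: 17.32
tool_pos: [0.6217, -0.1853, 0.0659]
tool_rot: [-8.1, 89.9, -15.6]
force: [-0.4, 0.3, -1.2]
grip_width: 0.0195
```

```bash
cat > chk.py <<'E'
from h import *
m=camera_model("wrist"); o=monitor.get_obs(); T=o["tool_pos"]; Rt=R.from_euler("xyz",o["tool_rot"],degrees=True).as_matrix()
A=np.array([.651,.052]); y=np.radians(-7.5); ex=np.array([np.cos(y),np.sin(y)]); ey=np.array([-np.sin(y),np.cos(y)])
print(o["time_s"],T,o["grip_width"].round(4),o["force"].round(1)); print("TCP in A",((T[:2]-A)@ex).round(4),((T[:2]-A)@ey).round(4),"y axis yaw",np.degrees(np.arctan2(Rt[1,1],Rt[0,1])).round(1))
im,d=read_camera("wrist"); P,u,v=pts("wrist",d,None,m); a=(P[:,:2]-A)@ex; b=(P[:,:2]-A)@ey
L=(abs(P[:,2]-.118)<.008)&(abs(a)<.06)&(abs(b)<.1)
if L.sum()>30: print("lip",L.sum(),np.percentile(a[L],[1,50,99]).round(4),np.percentile(b[L],[1,99]).round(4),np.median(P[L,2]).round(4)); q=(P[L][:,:2]*1000).astype(np.float32); print(cv2.boxPoints(cv2.minAreaRect(q)).round(0).tolist())
t=(P-T)@Rt
for s in (-1,1):
    k=(abs(t[:,0]+5)<8)&(t[:,1]>100)&(t[:,1]<125)&(s*t[:,2]>8)&(s*t[:,2]<32)
    if k.sum(): print("jaw",s,k.sum(),"A x",np.percentile(a[k],[5,50,95]).round(4),"A y max",np.percentile(b[k],98).round(4))
E
python3 - <<'E'
exec(open("chk.py").read()); save("w9.png",im,(120,0,520,300),2)
E
```

```text
Traceback (most recent call last):
AttributeError: 'float' object has no attribute 'round'
```

```bash
sed -i 's/o\["grip_width"\].round(4)/o["grip_width"]/' chk.py; python3 - <<'E'
exec(open("chk.py").read()); save("w9.png",im,(120,0,520,300),2)
E
```

```text
17.325 [ 0.62165865 -0.18531305  0.06591441] 0.019548977965148786 [-0.4  0.3 -1.2]
TCP in A 0.0019 -0.2391 y axis yaw 82.5
```

View pics/w9.png

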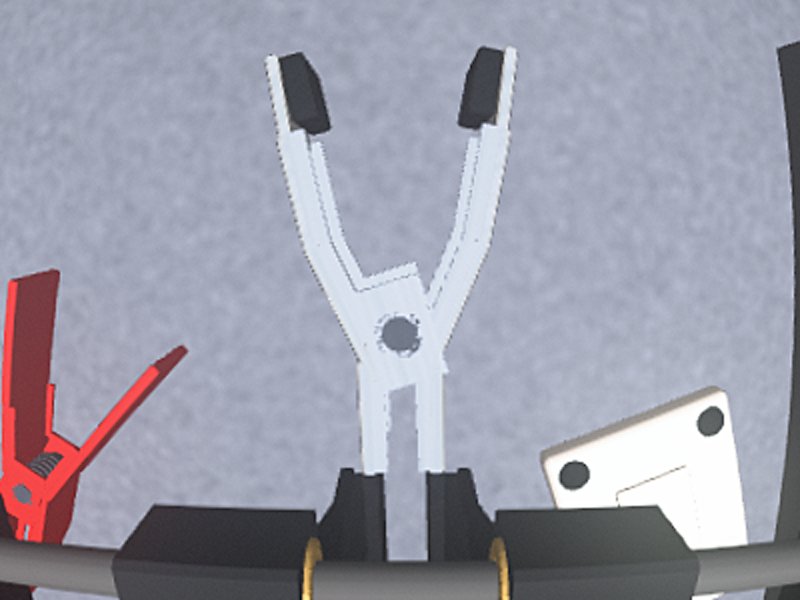

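The plate isn't in view yet: the camera sees only about 115 mm ahead of the TCP at lip height. The clamp is open and straight. I edge closer and measure.

Emit:
step_arm:
  deltas:
    - [-1,0,0.01,0,0]
    - [-1,0,0.02,0,0]
    - [-1,0,0.03,0,0]
    - [-1,0,0.036,0,0]
    - [-1,0,0.036,0,0]

```text
time_s: 18.0
tool_pos: [0.626, -0.1486, 0.065]
tool_rot: [90.4, 90.0, 83.0]
force: [-0.2, -0.1, -1.2]
grip_width: 0.0199
```

```bash
python3 - <<'E'
exec(open("chk.py").read())
t2=(P-T)@Rt
k=(t2[:,1]>95)&(P[:,2]>.03); print(k.sum(),np.percentile(t2[k],[2,50,98],axis=0).round(3))
im,d=read_camera("scene"); P,u,v=pts("scene",d); a=(P[:,:2]-A)@ex; b=(P[:,:2]-A)@ey
k=(P[:,2]>.04)&(P[:,2]<.08)&(b>-.16)&(b<-.05)&(abs(a)<.04)
for lo in np.arange(-.16,-.05,.01):
    j=k&(b>=lo)&(b<lo+.01); print(lo.round(2),j.sum(),np.percentile(a[j],[2,20,50,80,98]).round(4) if j.sum()>5 else "")
E
```

```text
18.0 [ 0.62604462 -0.14857932  0.06501955] 0.01993372405897302 [-0.2 -0.1 -1.2]
TCP in A 0.0014 -0.2021 y axis yaw 82.5Traceback (most recent call last):
  File "<stdin>", line 3, in <module>
    return _quantile_unchecked(
        a, q, axis, out, overwrite_input, method, keepdims, weights)
    return _ureduce(a,
                    func=_quantile_ureduce_func,
    ...<5 lines>...
                    overwrite_input=overwrite_input,
                    method=method)
    r = func(a, **kwargs)
    result = _quantile(arr,
                       quantiles=q,
    ...<2 lines>...
                       out=out,
                       weights=wgt)
    slices_having_nans = np.isnan(arr[-1, ...])
                                  ~~~^^^^^^^^^
IndexError: index -1 is out of bounds for axis 0 with size 0
```

```bash
python3 - <<'E'
exec(open("chk.py").read())
print((d>0).sum(), d.min(),d.max(), m["xyz"],m["attitude"]); print(np.percentile(P,[1,50,99],axis=0).round(3)); print(np.percentile(t,[1,50,99],axis=0).round(3))
np.save("/tmp/w10.npy",d)
for p in ((262,45),(378,45),(320,167),(320,20),(320,5)): print(p,d[p[1],p[0]])
im,d=read_camera("scene"); P,u,v=pts("scene",d); a=(P[:,:2]-A)@ex; b=(P[:,:2]-A)@ey
k=(P[:,2]>.04)&(P[:,2]<.08)&(b>-.16)&(b<-.05)&(abs(a)<.04)
for lo in np.arange(-.16,-.05,.01):
    j=k&(b>=lo)&(b<lo+.01); print(lo.round(2),j.sum(),np.percentile(a[j],[2,20,50,80,98]).round(4) if j.sum()>5 else "")
E
```

```text
18.05 [ 0.62591679 -0.14935067  0.06507177] 0.019362950222443418 [ 0.4  0.2 -0.5]
TCP in A 0.0014 -0.2029 y axis yaw 82.5
254965 0.0 1.033562 [ 0.63632026 -0.06714669  0.2081565 ] [ 1.62157908e+02  5.12661228e-02 -7.45250396e+00]
[[ 0.092 -0.925 -0.251]
 [ 0.629 -0.116  0.002]
 [ 1.715  0.065  0.166]]
[[-0.101 -0.627 -0.504]
 [ 0.063  0.033 -0.002]
 [ 0.316  0.194  1.181]]
(262, 45) 0.12368532
(378, 45) 0.18598555
(320, 167) 0.1391062
(320, 20) 0.15805529
(320, 5) 0.12954898
-0.16 6 [0.01   0.0102 0.0104 0.0112 0.0122]
-0.15 7 [0.0025 0.0124 0.0151 0.0157 0.0159]
-0.14 38 [-0.019  -0.0144  0.012   0.0177  0.0213]
-0.13 37 [-0.0211 -0.0195  0.0138  0.021   0.0225]
-0.12 44 [-0.0227 -0.0211  0.0172  0.0225  0.0237]
-0.11 53 [-0.0247 -0.0227 -0.0173  0.0236  0.026 ]
-0.1 54 [-0.027  -0.0204  0.0184  0.0247  0.0258]
-0.09 25 [-0.0272 -0.0216  0.0197  0.0255  0.0264]
-0.08 20 [-0.0039 -0.0017  0.0001  0.0035  0.0057]
-0.07 30 [0.0017 0.0062 0.0069 0.0084 0.0093]
-0.06 23 [0.0064 0.0071 0.0079 0.0084 0.0101]
```

The jaws straddle the edge, with inner faces about ±18 mm against the stack at −4 to +8 mm. I slide in.

Emit:
step_arm:
  deltas:
    - [-1,0,0.006,0.0015,0]
    - [-1,0,0.012,0.0015,0]
    - [-1,0,0.018,0.0015,0]
    - [-1,0,0.024,0.0015,0]
    - [-1,0,0.03,0.0015,0]
    - [-1,0,0.035,0.0015,0]
    - [-1,0,0.035,0.0015,0]

```text
time_s: 19.02
tool_pos: [0.6321, -0.1143, 0.065]
tool_rot: [91.4, 90.0, 83.9]
force: [0.3, 0.2, -1.5]
grip_width: 0.0197
```

```bash
python3 - <<'E'
exec(open("chk.py").read())
save("w10.png",im,(120,0,520,300),1)
im,d=read_camera("scene"); save("s10.png",im,(300,160,420,260),6); P,u,v=pts("scene",d); a=(P[:,:2]-A)@ex; b=(P[:,:2]-A)@ey
k=(P[:,2]>.035)&(P[:,2]<.085)&(b>-.16)&(b<-.02)&(abs(a)<.04)
for lo in np.arange(-.12,-.02,.01):
    j=k&(b>=lo)&(b<lo+.01); print(lo.round(2),j.sum(),np.percentile(a[j],[2,20,50,80,98]).round(4) if j.sum()>5 else "")
# combined picture
A1=cv2.imread("pics/s10.png"); B1=cv2.imread("pics/w10.png"); B1=cv2.resize(B1,(400,300)); A1=cv2.resize(A1,(400,333))
C=np.zeros((333,800,3),np.uint8); C[:,:400]=A1; C[:300,400:]=B1; cv2.imwrite("pics/c10.png",C)
E
```

```text
19.025 [ 0.63205695 -0.11427726  0.06503998] 0.01967726165946576 [ 0.3  0.2 -1.5]
TCP in A 0.0029 -0.1673 y axis yaw 82.5
lip 7889 [-0.0045  0.0129  0.0304] [-0.0727 -0.0537] 0.1199
[[636.0, -20.0], [673.0, -24.0], [675.0, -4.0], [639.0, 1.0]]
-0.12 4 
-0.11 13 [-0.013  -0.0047  0.0158  0.0182  0.019 ]
-0.1 23 [-0.0174 -0.0152  0.0174  0.0209  0.0225]
-0.09 41 [-0.0206 -0.0188  0.0168  0.0225  0.025 ]
-0.08 79 [-0.0227 -0.0192  0.0022  0.0243  0.0268]
-0.07 75 [-0.0239 -0.0193  0.007   0.0236  0.0271]
-0.06 49 [-0.0252  0.0066  0.0206  0.0264  0.028 ]
-0.05 15 [0.0068 0.0079 0.0086 0.0127 0.0275]
-0.04 16 [0.006  0.0071 0.0076 0.0085 0.0094]
-0.03 68 [0.0068 0.0085 0.0205 0.0297 0.0371]
```

View pics/c10.png

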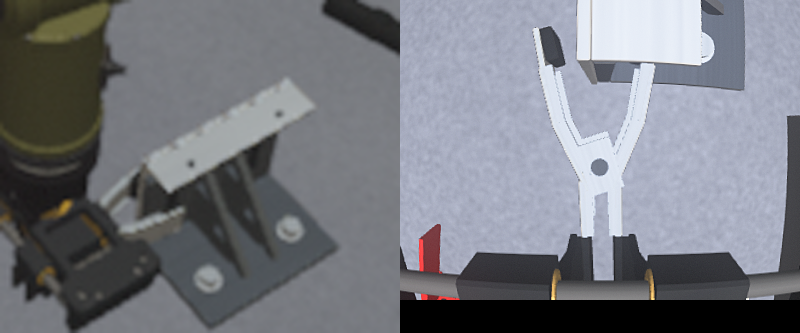

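The jaws straddle both plates, one in front of the sheet and one behind the upright, under the lip. Releasing.

Emit:
step_arm:
  deltas:
    - [-0.5,0,0,0,0]
    - [-0.3,0,0,0,0]
    - [-0.1,0,0,0,0]
    - [0.2,0,0,0,0]
    - [0.6,0,0,0,0]
    - [1,0,0,0,0]
    - [1,0,0,0,0]
    - [1,0,0,0,0]

```text
time_s: 20.12
tool_pos: [0.6319, -0.1151, 0.0651]
tool_rot: [15.0, 90.0, 7.5]
force: [1.1, -0.6, 0.9]
grip_width: 0.0808
```

Emit:
step_arm:
  deltas:
    - [1,-0.02,0,0,0]
    - [1,-0.05,0,0,0]
    - [1,-0.1,0,0,0]
    - [1,-0.14,0,0,0]
    - [1,-0.15,-0.05,0,0]
    - [1,-0.15,-0.1,0,0]
    - [1,-0.15,-0.13,0,0]
    - [1,-0.15,-0.13,0,0]

```text
time_s: 21.12
tool_pos: [0.6136, -0.2483, 0.2169]
tool_rot: [-53.9, 89.8, -61.8]
force: [-0.1, -0.1, 0.4]
grip_width: 0.0872
```

```bash
python3 - <<'E'
from h import *
o=monitor.get_obs(); print(o["time_s"],o["tool_pos"],o["grip_width"],o["force"])
A=np.array([.651,.052]); y=np.radians(-7.5); ex=np.array([np.cos(y),np.sin(y)]); ey=np.array([-np.sin(y),np.cos(y)])
im,d=read_camera("scene"); save("s11.png",im,(190,120,450,280),3); P,u,v=pts("scene",d); a=(P[:,:2]-A)@ex; b=(P[:,:2]-A)@ey
L=(abs(P[:,2]-.119)<.006)&(abs(a)<.06)&(abs(b)<.1); print("lip",L.sum(),np.percentile(a[L],[2,98]).round(4),np.percentile(b[L],[2,98]).round(4),np.median(P[L,2]).round(4))
k=(P[:,2]>.03)&(P[:,2]<.09)&(b>-.24)&(b<-.02)&(abs(a)<.05)
for lo in np.arange(-.22,-.02,.02):
    j=k&(b>=lo)&(b<lo+.02); print(lo.round(2),j.sum(),np.percentile(a[j],[2,50,98]).round(4) if j.sum()>5 else "",np.percentile(P[j,2],[2,98]).round(3) if j.sum()>5 else "")
E
```

```text
21.125 [ 0.61356449 -0.24832493  0.21688802] 0.08724253962041069 [-0.11216963 -0.06134826  0.40877254]
lip 633 [-0.0029  0.0324] [-0.0713  0.0733] 0.12
-0.22 0  
-0.2 66 [-0.0223 -0.0182  0.0272] [0.043 0.074]
-0.18 92 [-0.0196 -0.0143  0.0247] [0.042 0.074]
-0.16 93 [-0.0151 -0.0097  0.0201] [0.04  0.074]
-0.14 103 [-0.0102  0.0006  0.0162] [0.04  0.074]
-0.12 89 [-0.0097  0.0114  0.0167] [0.042 0.072]
-0.1 88 [-0.0137  0.013   0.0189] [0.041 0.071]
-0.08 122 [-0.013   0.0066  0.0188] [0.04  0.088]
-0.06 43 [0.0071 0.0131 0.0177] [0.039 0.082]
-0.04 92 [0.0057 0.0122 0.0458] [0.031 0.073]
```

Emit:
step_arm:
  deltas:
    - [1,0,0,0,0]
    - [1,0,0,0,0]
    - [1,0,0,0,0]
    - [1,0,0,0,0]
    - [1,0,0,0,0]
    - [1,0,0,0,0]
    - [1,0,0,0,0]
    - [1,0,0,0,0]

```text
time_s: 22.18
tool_pos: [0.6148, -0.244, 0.215]
tool_rot: [74.8, 90.0, 67.3]
force: [-0.5, 0.5, -0.9]
grip_width: 0.0867
```

```bash
python3 - <<'E'
from h import *
A=np.array([.651,.052]); y=np.radians(-7.5); ex=np.array([np.cos(y),np.sin(y)]); ey=np.array([-np.sin(y),np.cos(y)])
im,d=read_camera("scene"); P,u,v=pts("scene",d); a=(P[:,:2]-A)@ex; b=(P[:,:2]-A)@ey
L=(abs(P[:,2]-.119)<.006)&(abs(a)<.06)&(abs(b)<.1); print("lip",L.sum(),np.percentile(a[L],[2,98]).round(4),np.median(P[L,2]).round(4))
for lo in (-.2,-.14,-.08):
    j=(P[:,2]>.02)&(P[:,2]<.09)&(abs(a)<.05)&(b>=lo)&(b<lo+.02); print(lo,j.sum(),np.percentile(a[j],[2,50,98]).round(4),np.percentile(P[j,2],[2,98]).round(3))
print(env.sign_off())
E
```

```text
lip 633 [-0.003   0.0324] 0.12
-0.2 60 [-0.0215 -0.0172  0.0276] [0.043 0.073]
-0.14 104 [-0.0104  0.      0.0159] [0.041 0.073]
-0.08 124 [-0.0132  0.0065  0.0183] [0.042 0.088]
the job is handed in; nothing more can be done
None
```

The job is done and handed in at about 22 s of the 58 s allowed; sign-off gives no verdict. I slid the heat-sink plate to the angle plate and tipped it upright by its lip. Then I squeezed the silver clamp open, clipped it over the right-hand upright edge, let go and backed the arm away.

**Checks before hand-in**
- **Plate:** it stands flat against the angle plate with the lip top at 0.120 m, reaching over the upright. This was unchanged after one second.
- **Clamp:** it sits level at about 42–73 mm up. Its jaws lie on either side of the two plates, and it did not shift in that second.
- **Forces and contact:** the largest wrist force reported at the end of a move was about 36 N, at the end of tipping. After release the robot was touching nothing.
- **Far edge:** the pictures during tipping showed no sign of it lifting, but I did not measure this directly.

**Checks that failed**
- **Final picture:** the viewer had reached its 12-picture limit, so the clamped result was checked only from depth measurements.
- **Jaw check:** my wrist-camera jaw check mixed up millimetres and metres and reported nothing. I used the scene camera's depth for the jaws instead.
- **Other objects:** I did not measure them again at the end. No unexpected force showed in the readings.

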